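Drop a used block battery into the collection box through its self-closing flap

ROBOT

A 6-joint arm with a two-finger parallel gripper is mounted at the origin on the work surface. World frame = base frame: x ahead of the robot, y to its left, z up, the work surface at z = 0. Lengths are in m, angles in rad, forces in N, time in s.
With the tool pointing down it reaches from about 0.325 to 0.775 m from the base axis. Payload 5.5 kg.
Tool frame: the origin (TCP) lies between the finger pads; the fingertips stand 8 mm ahead of it and the grasp point (between the pads) lies 11 mm behind it (tcp_to_tips is the distance from the TCP to the fingertips, in m); z points along the fingers, y is the line along which they close (so a half turn about z gives the same grasp; the last joint's range is limited). The gripper opens to 88 mm and grips with 3 to 60 N. Pads are 20 mm wide; open, the fingers measure 115 mm over their backs; the gripper's body (75 mm by 178 mm) begins 61 mm behind the grasp point.
Start: joints at [1.167, 0.091, 1.231, -0, 1.82, -0.057], TCP at [0.204, 0.564, 0.231] pointing down, gripper open.
Joint ranges: [-2.87, 2.87], [-0.86, 2.18], [0.17, 2.46], [-1.51, 4.65], [0.06, 2.69], [-2.65, 2.65]. Speed limits (rad/s): [2.57, 2.57, 3.01, 3.14, 3.14, 3.14].

INTERFACE

Orientations are given as a unit quaternion [w, x, y, z].
In Python, from bench import * gives the robot as it stands. Calls block until the motion is done:
- move_to(position, orientation): joint-space move of the TCP to a pose.
- move_l(position, speed=0.15, orientation=None): straight line of the TCP; orientation=None keeps the orientation; speed is the mean speed in m/s.
- movej(angles): joint-space move.
- gripper_open() and close(): open the fingers fully, or close them until they stop; the grip force is fixed at half the most.
- hold(seconds).
- inverse_kinematics(position, orientation): joint angles nearest the present ones, or None.
- state(): the state.
- get_image(name): name is "scene" or "top" or "wrist"; returns a dict with "frame" (480x640x3 uint8, blue, green, red), "depth" (480x640 float32, m along the optical axis (not along the pixel's ray), 0 where there is no reading), "camera_matrix" (3x3 intrinsics, pixels), "k1" (the pictures are not rectified: a ray, as slopes to the right and down, at radius r is drawn at 1 + k1 r^2 times it, then the intrinsics apply), "view" (4x4, takes a point from world to camera coordinates). Camera axes: x right, y up, looking along -z (the intrinsics and any distortion apply to the point x, -y, -z); pixel columns grow to the right and rows downward; lengths in m; the calibration is good to about 2 mm. A picture is of the moment at which its call begins.
A pose or a line that the arm cannot do raises IKError and nothing moves.
- job_done(): hands the job in; it is judged then, once.
The state is a dict: "time": time; "joint_pos": joint angles; "dq": joint speeds; "joint_torque": joint torques, N m; "ee_pos": TCP position; "ee_rot": TCP orientation; "ft_force": force on the tool from outside, world axes, zero at the start; "moment": the same for the moment, N m; "finger_gap": finger opening in m; "finger_force": force on a finger pad.
Only numpy, scipy, OpenCV 4.12 (cv2) and the standard library are available. Lean on these libraries where they do the work, as an engineer would, in place of code of your own. Each camera call takes 0.05 s, during which the arm holds its last target. There are 200 camera calls.

TASK

Put the used block battery that lies on the ledge of the battery collection box into the box: with one fingertip push the self-closing flap in and keep it well open, and meanwhile push the battery over the sill with the other fingertip so that it drops in under the flap, then take the fingers out and let the flap shut. Do not pick the battery up and do not shove the flap open with it. Leave the beaker, the bottle and the screwdriver as they are.

Things in the scene. Friction and masses are not known exactly. Their poses are not given: they have to be found in the camera images.
- box: battery collection box, grey sheet steel, screwed to the bench, 200 (x) x 190 (y) x 131 mm high. Origin: centre of its underside, z up; its front looks along its -x (to the robot); it may stand turned. Level loading ledge along the front: top 85 mm above the origin, x = -100 to -30, end lips 8 mm high at y = +-92. Behind the hinge (x = 32) a flat hood, top 130 mm. Hollow inside, floor 4 mm thick
- sill (a point): middle of the sill, the rear edge of the ledge: box x = -30, y = 0, z = 85 mm; axes as the box. Behind it lies the mouth, y = -80 to +80 mm, from the sill back to the hinge (62 mm), shut by the sloping flap. What goes over the sill drops about 80 mm to the box floor
- hinge (a point): middle of the flap's hinge barrel (8 mm thick, along the box's y): box x = 32, y = 0, z = 127 mm; axes as the box
- flap (a joint): plain steel flap, 158 mm wide, 73 mm from hinge to free edge, 3 mm thick, hinged at its upper edge. 0 = shut: slopes from the hinge down to the front, 35.4 deg below level, free edge at the sill. Grows (rad) as it is pushed in (down and back into the box); 0.95 = hanging straight down, stop 1.3. A spring shuts it: 1 to 3 N near the free edge hold it
- flap_edge (a point): middle of the flap's free (lower) edge; moves with the flap
- battery: used 9-volt block battery, black case with a copper-coloured end, 26.5 (x) x 46.5 (y) x 17.5 mm (z), about 46 g, two small snap studs stand 2.3 mm out of its +y end. It lies flat on the ledge, its long side roughly along the ledge. Origin: centre of its underside
- battery_center (a point): centre of the battery, 8.75 mm above its underside
- beaker: empty glass beaker, 68 mm wide, 90 mm high, standing on the bench beside the box; origin under its centre. Leave alone
- reagent_bottle: brown glass bottle with black cap, 52 mm wide, 100 mm high, standing on the bench beside the box; origin under its centre. Leave alone
- screwdriver: screwdriver about 170 mm long lying on the bench near the box; leave alone
Mind the look-alikes: they are no part of the job. There is more than one size of the battery; the one meant has the size given above.

How it is judged:
On the way, in this order (a step that is already met when the one before it is completed fails the run):
1. a fingertip holds the flap open while the battery still lies on the ledge (value of joint flap above 0.3 rad and contact force between the fingers and flap above 0.2 N and x of battery_center in the frame of sill below -0.003 m), for 0.1 s.
2. the other fingertip pushes the battery over the sill while the flap is held open (value of joint flap above 0.3 rad and contact force between the fingers and flap above 0.2 N and contact force between the fingers and battery above 0.02 N and x of battery_center in the frame of sill above 0 m).
At the end, for the whole second after the job is handed in: the battery lies at rest inside the box, its centre below 60 mm above the box's underside, and the flap is shut (joint below 0.06 rad) (z of battery_center in the frame of box between 0 and 0.06 m and x of battery_center in the frame of box between -0.1 and 0.1 m and y of battery_center in the frame of box between -0.095 and 0.095 m and linear speed of battery below 0.02 m/s and value of joint flap below 0.06 rad); the robot touches nothing.
It fails at once if the battery is lifted off the ledge (its centre more than 15 mm higher than when it lies there) (z of battery_center in the frame of sill above 0.024 m).
It fails at once if the battery shoves or props the flap open: it presses the flap with more than 1 N, the flap more than 0.08 rad ajar, while no finger is on the flap (contact force between battery and flap above 1 N and contact force between the fingers and flap below 0.1 N and z of battery_center in the frame of sill above -0.01 m and value of joint flap above 0.08 rad).
It fails at once if the beaker, the bottle or the screwdriver is moved or tipped (distance of any of beaker, reagent_bottle from where it was at the start of the episode above 0.015 m or angle between any of beaker, reagent_bottle's own z axis and vertical above 0.3 rad or distance of screwdriver from where it was at the start of the episode above 0.02 m).
It also fails if it takes over 45 s, if anything falls off the work surface, if the arm or the gripper's body presses on something with over 40 N, if the wrist force passes 120 N, or if a joint passes its speed limit or range.

## Working session

There is one attempt and no reset: what is moved stays moved. The work goes in short steps, each a Python script; the robot and the scene stay as the last script left them, time stands still between calls to the robot, and variables do not carry over. Pictures are saved under pics/ and viewed, at most 10 in all, crops included, and the job is handed in when it is done.

```bash
ls; mkdir -p pics; python3 - <<'E'
from bench import *
import cv2,numpy as np,pickle
D={n:get_image(n) for n in("scene","top")}
pickle.dump(D,open('d.pkl','wb'))
for n in D: cv2.imwrite(f'pics/{n}.png',D[n]["frame"])
s=state();print(s['time'],s['ee_pos'],s['ee_rot'],s['finger_gap'])
for n in D: print(n,D[n]['camera_matrix'].tolist(),D[n]['k1'],D[n]['view'].round(3).tolist())
E
```

```text
pics
0.1 [0.20382062 0.56404165 0.2296325 ] [-1.92776642e-04  1.72501847e-01  9.85008792e-01 -8.69321363e-04] 0.0879009063622978
scene [[455.55862585822985, 0.0, 320.86337849657275], [0.0, 455.55862585822985, 230.74467668515126], [0.0, 0.0, 1.0]] -0.11482359123902769 [[0.89, 0.456, -0.012, -0.549], [-0.261, 0.532, 0.806, 0.01], [0.374, -0.714, 0.592, -1.002], [0.0, 0.0, 0.0, 1.0]]
top [[452.8613030620075, 0.0, 315.915789924413], [0.0, 452.8613030620075, 239.15644772459189], [0.0, 0.0, 1.0]] 0.0293948085362588 [[-0.008, -1.0, 0.013, 0.097], [0.996, -0.007, 0.088, -0.583], [-0.088, 0.014, 0.996, -1.049], [0.0, 0.0, 0.0, 1.0]]
```

View pics/top.png

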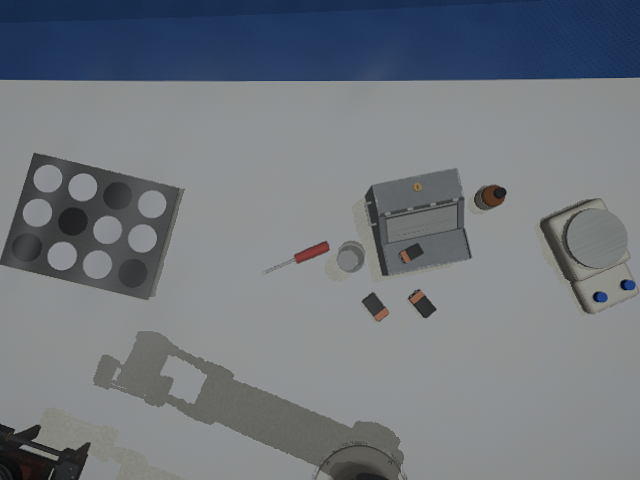

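View pics/scene.png

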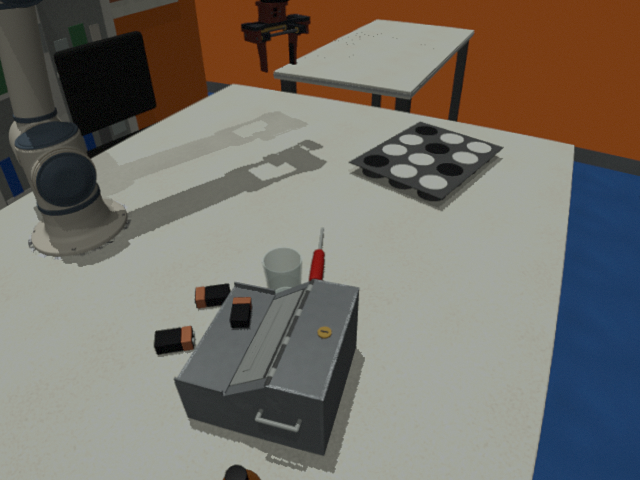

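The top picture shows three batteries: on the ledge at (411,253), and on the bench at (375,306) and (422,303). The first is the target because it lies on the box's ledge. The box spans (365-470, 170-275), with the beaker at (350,257), the bottle at (490,196) and the screwdriver at (300,257). The scene picture agrees, with the battery on the ledge at (241,312).

```bash
cat > h.py <<'E'
import numpy as np,cv2
def ray(d,u,v):
    K=np.array(d['camera_matrix']);k=np.array([d['k1'],0,0,0,0.])
    p=cv2.undistortPoints(np.array([[[u,v]]],float),K,k)[0,0]   # k1 r^2 radial model
    return np.array([p[0],-p[1],-1.])
def at_z(d,u,v,z):
    V=np.array(d['view']);R=V[:3,:3];c=-R.T@V[:3,3];w=R.T@ray(d,u,v)
    return c+w*(z-c[2])/w[2]
def at_depth(d,u,v):
    V=np.array(d['view']);R=V[:3,:3];z=d['depth'][int(round(v)),int(round(u))]
    return R.T@(ray(d,u,v)*z-V[:3,3])
def crop(d,u0,v0,w,h,s,fn):
    cv2.imwrite(fn,cv2.resize(d['frame'][v0:v0+h,u0:u0+w],None,fx=s,fy=s,interpolation=cv2.INTER_CUBIC))
E
python3 - <<'E'
import pickle;from h import *
D=pickle.load(open('d.pkl','rb'));d=D['top']
crop(d,355,160,160,120,5,'pics/topc.png')
for n,u,v in[('bat',414,256),('ledge',440,255),('hood',417,187),('flap',420,222),('beaker',350,257),('cap',499,192),('bench',460,300)]: print(n,at_depth(d,u,v).round(4))
E
```

```text
bat [ 0.5382 -0.1211  0.102 ]
ledge [ 0.5408 -0.1831  0.0852]
hood [ 0.6851 -0.124   0.1347]
flap [ 0.6122 -0.1343  0.1103]
beaker [0.5416 0.0109 0.0045]
cap [ 0.6794 -0.314   0.1008]
bench [ 0.4369 -0.2513  0.0019]
```

View pics/topc.png

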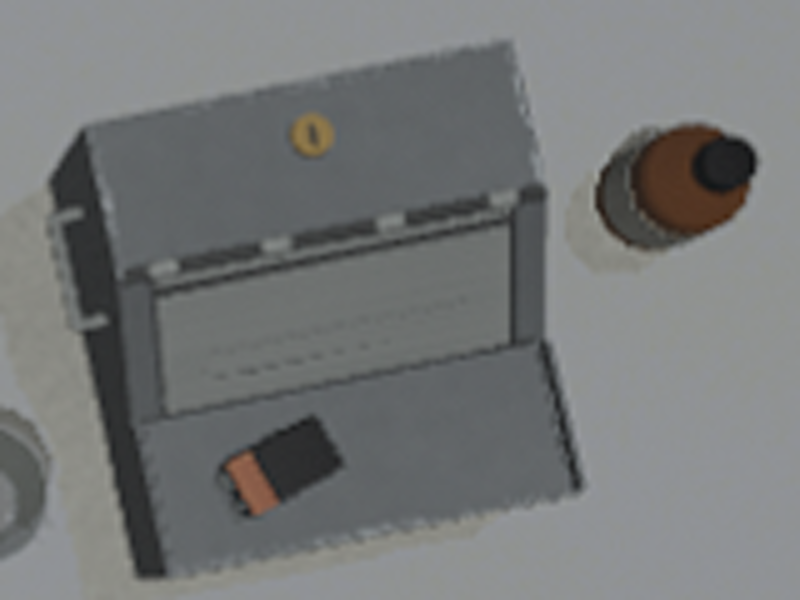

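Crop: the target battery is at crop (285,465), black with a copper end and studs on the left (+y). It is on the ledge and yawed slightly against the sill. The sill runs from (140,422) to (548,342) and the front edge from (165,577) to (580,490). Next I take a closer look with the wrist camera from above.

```bash
cat >> h.py <<'E'
from scipy.spatial.transform import Rotation as Ro
def quat(yaw,tilt=0.):
    """tool down, tool y at world yaw (0 = world +y), tilt>0 lowers the -y finger"""
    R0=np.array([[-1,0,0],[0,1,0],[0,0,-1.]])
    R=Ro.from_euler('z',yaw)*Ro.from_euler('x',tilt)*Ro.from_matrix(R0)
    q=R.as_quat();return [q[3],*q[:3]]
E
python3 - <<'E'
import pickle;from h import *
from bench import *
D=pickle.load(open('d.pkl','rb'));d=D['top']
P=lambda u,v,z:at_z(d,355+u/5-.4,160+v/5-.4,z)[:2].round(4)
for n,a in dict(frontL=(165,577,.085),frontR=(580,490,.093),sillL=(140,422,.085),sillR=(548,342,.085),hoodBL=(90,128,.131),hoodBR=(512,42,.131),b1=(315,415,.1025),b2=(343,462,.1025),b3=(252,517,.1025),b4=(225,465,.1025)).items(): print(n,P(*a))
move_to([0.50,-0.125,0.32],quat(np.deg2rad(11.8)))
w=get_image("wrist");pickle.dump(w,open('w.pkl','wb'));cv2.imwrite('pics/w.png',w['frame']);s=state();print(s['time'],s['ee_pos'])
E
```

```text
frontL [ 0.4971 -0.065 ]
frontR [ 0.5342 -0.2483]
sillL [ 0.5664 -0.0554]
sillR [ 0.6011 -0.2394]
hoodBL [ 0.6904 -0.029 ]
hoodBR [ 0.727  -0.2126]
b1 [ 0.5676 -0.1297]
b2 [ 0.5468 -0.1414]
b3 [ 0.5229 -0.1008]
b4 [ 0.5458 -0.0895]
2.8167 [ 0.50015731 -0.12441176  0.31986167]
```

View pics/w.png

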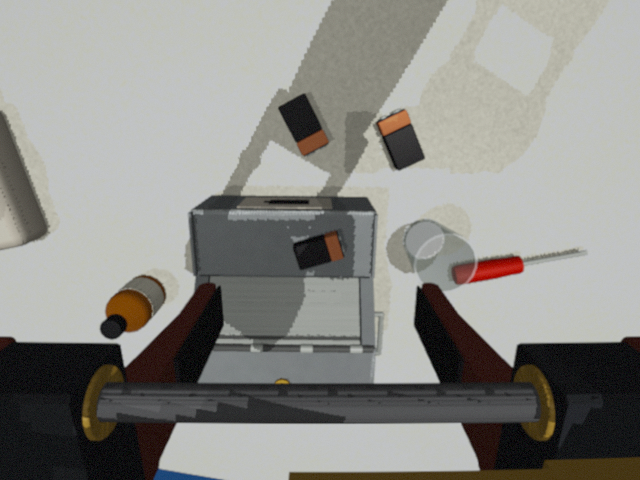

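The wrist picture, with up = toward the robot, shows the ledge battery at (319,251), the sill line at v≈276 from u=205 to 372, and the ledge front at v≈211. The two bench batteries are at (303,123) and (400,138). I enlarge the crop.

```bash
python3 - <<'E'
import pickle;from h import *
w=pickle.load(open('w.pkl','rb'));crop(w,185,192,200,165,4,'pics/wc.png')
for u,v in [(250,245),(318,252),(290,300),(290,365)]: print(at_depth(w,u,v).round(4))
E
```

```text
[ 0.5589 -0.186   0.0845]
[ 0.5452 -0.1164  0.104 ]
[ 0.6042 -0.1339  0.1007]
[ 0.6622 -0.121   0.1291]
```

View pics/wc.png

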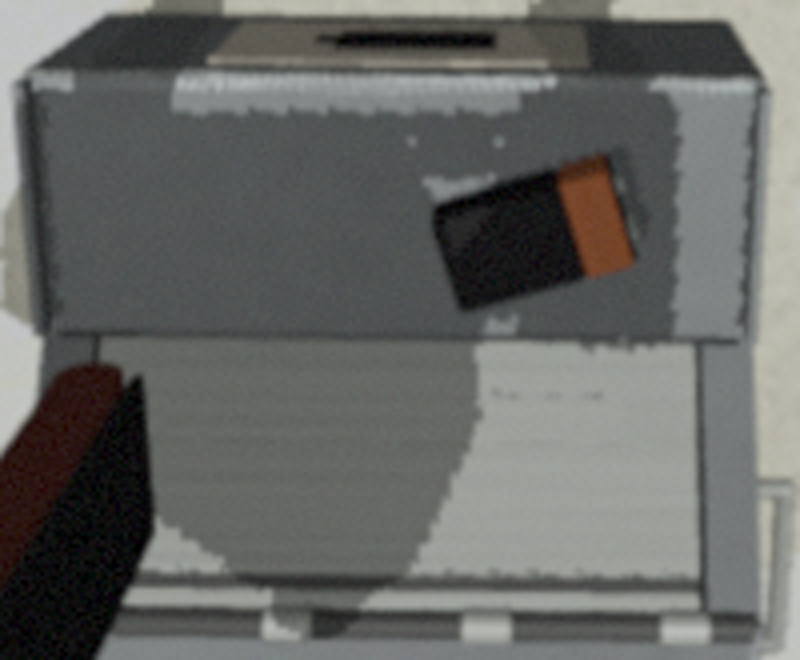

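```bash
python3 - <<'E'
import pickle;from h import *
w=pickle.load(open('w.pkl','rb'))
P=lambda u,v,z:at_z(w,185+u/4-.375,192+v/4-.375,z)[:2].round(4)
for n,a in dict(frontL=(35,82,.085),frontR=(755,82,.085),sillL=(97,337,.085),sillR=(697,340,.085),hingeL=(130,615,.131),hingeR=(690,625,.131),b1=(462,310,.1025),b2=(635,262,.1025),b3=(435,208,.1025),b4=(608,168,.1025)).items(): print(n,P(*a))
E
```

```text
frontL [ 0.5359 -0.248 ]
frontR [ 0.4982 -0.069 ]
sillL [ 0.6021 -0.2237]
sillR [ 0.5697 -0.0667]
hingeL [ 0.6537 -0.1967]
hingeR [ 0.6273 -0.0591]
b1 [ 0.5674 -0.1303]
b2 [ 0.5458 -0.0903]
b3 [ 0.5422 -0.1421]
b4 [ 0.5233 -0.1024]
```

```bash
cat >> h.py <<'E'
YAW=np.deg2rad(11.5); S0=np.array([.585,-.1455,.085])
RB=Ro.from_euler('z',YAW).as_matrix()
def W(x,y,z): return S0+RB@np.array([x,y,z])     # sill frame -> world
def L(p): return RB.T@(np.asarray(p)-S0)
def pose(c,th,tilt):
    """TCP pose with the +y finger's inner front tip corner at c (sill frame), yaw th rel. box"""
    q=quat(YAW+th,tilt);R=Ro.from_quat([*q[1:],q[0]]).as_matrix()
    a=W(*c)-R@np.array([-.010,.044,.008])
    A=L(a+R@np.array([0,-.05075,.008]))
    return list(a),q,A
T=np.deg2rad(10)
def P0(y,x=-.042,z=.004): return pose((x,y,z),np.deg2rad(44),T)
def P1(y,x=-.002,z=.004): return pose((x,y,z),np.deg2rad(26.5),T)
E
python3 - <<'E'
from h import *
from bench import *
for p in (P0(.037,z=.08),P0(.037),P1(.04),P1(.04,z=.1)):
    print(np.round(p[0],3),p[2].round(4),np.round(inverse_kinematics(p[0],p[1]),2))
close()
q=quat(YAW)
move_to(list(W(-.088,.043,.06)),q)
move_l(list(W(-.088,.043,.012)),.1)
print(state()['ft_force'])
move_l(list(W(-.046,.043,.012)),.03)
print(state()['ft_force'],L(state()['ee_pos']))
move_l(list(W(-.088,.043,.012)),.1)
move_l(list(W(-.088,.043,.15)),.2)
gripper_open()
p=P0(.037,z=.11);move_to(p[0],p[1])
import pickle
w=get_image("top");pickle.dump(w,open('w2.pkl','wb'));crop(w,355,160,160,120,5,'pics/t2.png');print(state()['time'])
E
```

```text
Traceback (most recent call last):
TypeError: unsupported operand type(s) for *: 'NoneType' and 'float'
```

```bash
python3 - <<'E'
from h import *
from bench import *
print(np.round(state()['joint_pos'],2))
for t in (0,3,6,8,10,15):
  for th in (26,35,44):
    r=[]
    for z in (.004,.08):
      a,q,A=pose((-.042,.037,z),np.deg2rad(th),np.deg2rad(t)); j=inverse_kinematics(a,q); r.append(None if j is None else np.round(j,2))
    print(t,th,np.round(a,3),r)
E
```

```text
[-0.31 -0.1   1.26  0.    1.98 -2.09]
0 26 [ 0.555 -0.159  0.173] [array([-0.34,  0.05,  1.51, -0.  ,  1.58, -2.56]), array([-0.34,  0.03,  1.4 , -0.  ,  1.72, -2.56])]
0 35 [ 0.561 -0.155  0.173] [None, None]
0 44 [ 0.567 -0.151  0.173] [None, None]
3 26 [ 0.556 -0.159  0.171] [array([-0.35,  0.09,  1.48,  0.03,  1.62, -2.58]), array([-0.35,  0.07,  1.36,  0.03,  1.76, -2.57])]
3 35 [ 0.562 -0.155  0.171] [None, None]
3 44 [ 0.567 -0.151  0.171] [None, None]
6 26 [ 0.556 -0.159  0.168] [array([-0.37,  0.13,  1.44,  0.05,  1.66, -2.59]), array([-0.37,  0.11,  1.33,  0.06,  1.8 , -2.59])]
6 35 [ 0.562 -0.156  0.168] [None, None]
6 44 [ 0.568 -0.151  0.168] [None, None]
8 26 [ 0.556 -0.159  0.167] [array([-0.38,  0.15,  1.42,  0.07,  1.69, -2.6 ]), array([-0.38,  0.13,  1.3 ,  0.07,  1.82, -2.59])]
8 35 [ 0.562 -0.156  0.167] [None, None]
8 44 [ 0.568 -0.151  0.167] [None, None]
10 26 [ 0.556 -0.159  0.165] [array([-0.39,  0.18,  1.39,  0.09,  1.72, -2.61]), array([-0.39,  0.16,  1.28,  0.09,  1.85, -2.6 ])]
10 35 [ 0.562 -0.156  0.165] [None, None]
10 44 [ 0.568 -0.151  0.165] [None, None]
15 26 [ 0.556 -0.159  0.161] [array([-0.41,  0.25,  1.33,  0.13,  1.79, -2.62]), array([-0.41,  0.23,  1.22,  0.13,  1.92, -2.61])]
15 35 [ 0.562 -0.156  0.161] [None, None]
15 44 [ 0.568 -0.151  0.161] [None, None]
```

The last joint runs into its range, so I use the half-turned tool, which is equivalent by symmetry.

```bash
sed -i 's/R0=np.array.*/R0=np.array([[1,0,0],[0,-1,0],[0,0,-1.]])  # half-turned tool/; s/R@np.array(\[-.010,.044,.008\])/R@np.array([.010,-.044,.008])/; s/R@np.array(\[0,-.05075,.008\])/R@np.array([0,.05075,.008])/' h.py
python3 - <<'E'
from h import *
from bench import *
for p in (P0(.037,z=.08),P0(.037),P1(.04),P1(.04,z=.1)):
    print(np.round(p[0],3),p[2].round(4),np.round(inverse_kinematics(p[0],p[1]),2))
close()
q=quat(YAW)
move_to(list(W(-.088,.043,.06)),q)
move_l(list(W(-.088,.043,.012)),.1)
print(state()['ft_force'])
move_l(list(W(-.046,.043,.012)),.03)
print(state()['ft_force'],L(state()['ee_pos']))
move_l(list(W(-.088,.043,.012)),.1)
move_l(list(W(-.088,.043,.15)),.2)
gripper_open()
import pickle
w=get_image("wrist");pickle.dump(w,open('w2.pkl','wb'));cv2.imwrite('pics/w2.png',w['frame']);print(state()['time'])
E
```

```text
[ 0.568 -0.151  0.165] [ 0.0156 -0.0371  0.0635] [-0.34  0.21  1.23  0.05  1.87  0.27]
[ 0.568 -0.151  0.089] [ 0.0156 -0.0371 -0.0125] [-0.34  0.23  1.34  0.05  1.74  0.26]
[ 0.595 -0.148  0.089] [ 0.0307 -0.048  -0.0125] [-0.35  0.27  1.29  0.09  1.73  0.56]
[ 0.595 -0.148  0.185] [ 0.0307 -0.048   0.0835] [-0.35  0.25  1.14  0.1   1.9   0.58]
[0.86666439 0.61429459 0.27587792]
[-0.31163781 -0.30580888 -1.37247674] [-0.04605446  0.04294118  0.01209359]
11.8333
```

View pics/w2.png

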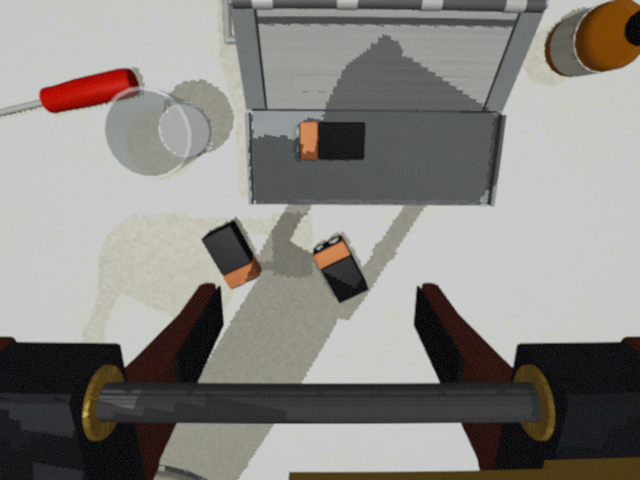

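The battery now lies square to the sill. In the wrist picture its top face spans (299-364, 122-160), with the sill at v≈110 and the neighbours undisturbed. I localise it, then open the flap.

```bash
python3 - <<'E'
import pickle;from h import *
from bench import *
w=pickle.load(open('w2.pkl','rb'))
C=[L(at_z(w,u,v,.1025)) for u,v in((299,122),(364,122),(364,157),(299,157))]
print(np.round(C,4)); print('sill',L(at_z(w,250,110,.085)),L(at_z(w,500,110,.085)))
yb=float(np.mean([c[1] for c in C]));print('yb',yb)
p=P0(yb,z=.10,x=-.043);move_to(p[0],p[1])
p=P0(yb,x=-.043);print(p[2]);move_l(p[0],.08)
print(state()['ft_force'],state()['time'])
w=get_image("wrist");cv2.imwrite('pics/w3.png',w['frame'])
s=get_image("scene");crop(s,150,250,230,170,3.4,'pics/s3.png')
open('yb','w').write(str(yb))
E
```

```text
[[-0.008   0.0552  0.0175]
 [-0.0079  0.0096  0.0175]
 [-0.0321  0.0088  0.0175]
 [-0.0322  0.0555  0.0175]]
sill [4.71534637e-04 9.20283248e-02 1.38777878e-17] [ 1.28939999e-03 -9.32537556e-02  1.38777878e-17]
yb 0.0322671207774813
[ 0.01462555 -0.04180144 -0.01245316]
[-1.85572884  0.00833031  0.42286837] 13.9667
```

View pics/s3.png

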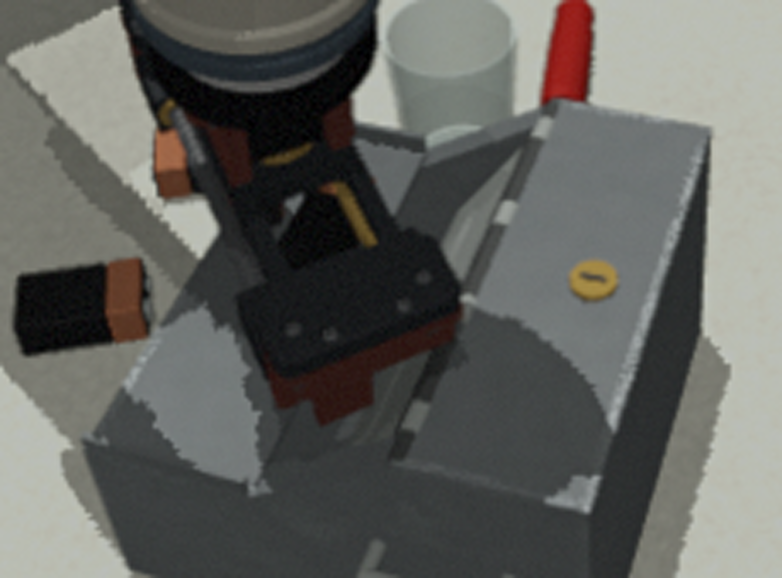

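View pics/w3.png

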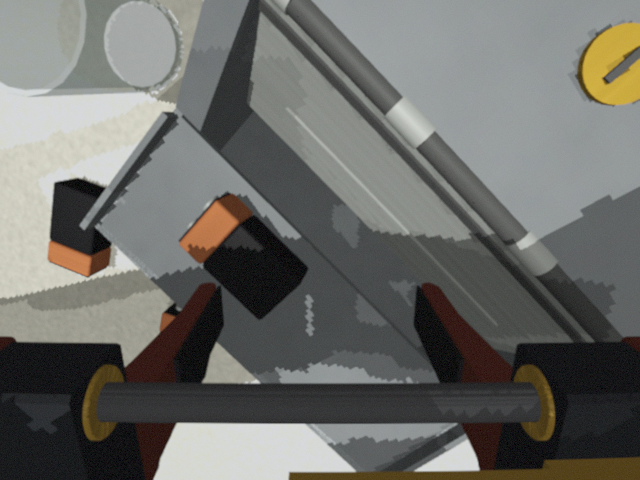

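Both pictures show the flap pushed in by the right finger, in the mouth at about (425,290) in the wrist view. The left fingertip, at about (213,287), is just behind the middle of the battery's rear side. Now I push.

```bash
python3 - <<'E'
from h import *
from bench import *
yb=float(open('yb').read())
p=P1(yb+.003,x=-.001);print(p[2]);move_l(p[0],.02,p[1])
print(state()['ft_force'],state()['time'])
w=get_image("wrist");cv2.imwrite('pics/w4.png',w['frame'])
E
```

```text
[ 0.03168561 -0.05270166 -0.01245316]
[-2.35288372  1.15085674  0.22721428] 15.675
```

View pics/w4.png

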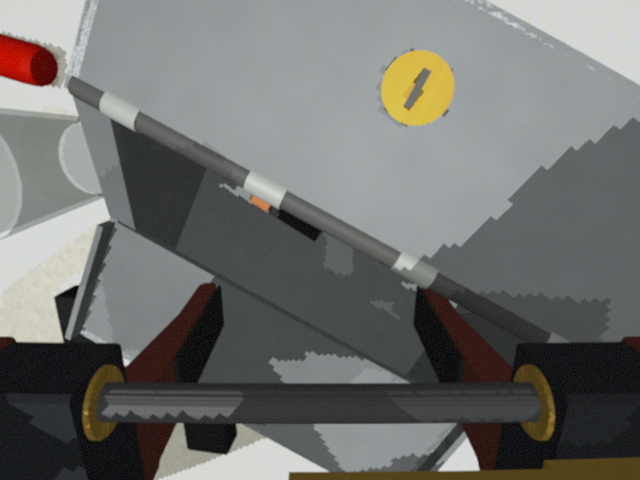

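The ledge is empty and the battery is in the box, seen through the mouth at (285,218). I withdraw upward and check.

```bash
python3 - <<'E'
from h import *
from bench import *
p=list(state()['ee_pos'])
w=get_image("wrist")
print('bat',[L(at_depth(w,u,v)).round(3) for u,v in((262,204),(298,224),(310,232))])
p[2]+=.15;move_l(p,.1)
hold(.5)
print(state()['ft_force'],state()['time'],state()['ee_pos'])
w=get_image("wrist");cv2.imwrite('pics/w5.png',w['frame'])
t=get_image("top");print('flap',L(at_depth(t,420,222)).round(3),L(at_depth(t,400,235)).round(3))
E
```

```text
bat [array([ 0.02 ,  0.045, -0.063]), array([ 0.019,  0.021, -0.063]), array([ 0.018,  0.012, -0.064])]
[-0.76393069 -1.36132946  0.41991192] 17.925 [ 0.59652141 -0.15256893  0.239166  ]
flap [0.029 0.005 0.023] [0.011 0.051 0.009]
```

View pics/w5.png

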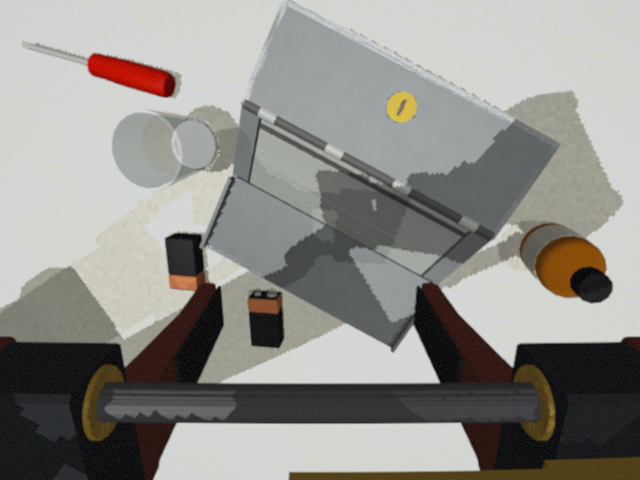

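The battery lies flat on the box floor, with its top 63 mm below the sill. The flap is shut, the ledge is empty, and the beaker, bottle and screwdriver stand untouched. I hand it in.

```bash
python3 -c "
from bench import *
print(job_done())"
```

```text
the job is handed in; nothing more can be done
None
```

The battery is on the floor of the collection box, the flap is shut, the beaker, bottle and screwdriver look undisturbed, and the job is handed in; no verdict was returned.

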